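Find the warped circuit board and cull it

TASK

One of the three green circuit boards on the flat aluminium plate is warped: press with closed fingertips on the boards' two corners away from the terminal block to find the one that rocks, and rock its high corner down onto the plate for a moment. Then slide that board, without picking it up, over the plate's far edge so that it lies flat in the red reject tray, and log the reject by pressing the roller lever of the grey counter down until it clicks and letting it spring back. Leave the two sound boards lying where they are on the plate and disturb nothing else.

Things in the scene. Friction and masses are not known exactly. Their poses are not given: they have to be found in the camera images.
- plate: flat aluminium inspection plate, fixed, 136 mm (its x) by 360 mm (its y); its top is 30 mm above the bench; origin in the middle of its underside, on the bench. The boards lie on it in a row along its y, about 114 mm apart, their +x ends within 25 mm of its far (+x) edge
- plate_top (a point): middle of the plate's top face, 30 mm above the bench, axes as the plate's
- reject_tray: red reject tray, fixed, flush against the plate's far (+x) edge, as long as the plate: 150 mm (its x) by 360 mm (its y), floor 4 mm above the bench (26 mm below the plate's top), no wall on the side of the plate, 32 mm wall at the far side, 26 mm walls at the ends, walls 4 mm thick. Origin: middle of its underside, 143 mm in +x from the plate's origin; axes as the plate's
- panel_a: loose green circuit board on the plate, 110 (its x) x 76 (its y) x 4 mm, 0.15 kg; a blue terminal block, 12 mm deep, 66 mm long, 10 mm above the board, runs flush along its short edge at -x (towards the robot). Other parts on it stand up to 3.5 mm. Origin: middle of the underside; z up
- panel_a_left (a point): ringed hole in the top face of panel_a by its far left corner: 7 mm in from the +x edge and from the +y edge; place to press
- panel_a_right (a point): ringed hole in the top face of panel_a by its far right corner: 7 mm in from the +x edge and from the -y edge; place to press
- panel_b: loose green circuit board, same kind and axes as panel_a. On each board the block's weight keeps the -x end down. Flat boards do not move when pressed on a corner
- panel_b_left (a point): ringed hole in the top face of panel_b by its far left corner: 7 mm in from the +x edge and from the +y edge; place to press
- panel_b_right (a point): ringed hole in the top face of panel_b by its far right corner: 7 mm in from the +x edge and from the -y edge; place to press
- panel_c: loose green circuit board, same kind and axes as panel_a. One of the three boards, in any place, is twisted: it stands on two opposite corners, one corner at its +x end about 7 mm up; under 1 N on that corner rocks it down onto the plate; let go, it rocks back
- panel_c_left (a point): ringed hole in the top face of panel_c by its far left corner: 7 mm in from the +x edge and from the +y edge; place to press
- panel_c_right (a point): ringed hole in the top face of panel_c by its far right corner: 7 mm in from the +x edge and from the -y edge; place to press
- counter: grey reject counter with a roller-lever switch, fixed, on a black foot of 70 x 60 mm; housing 44 x 34 mm, 68 mm high. Origin on the bench; the lever points along its -x, beside the housing's -y side
- lever_roller (a point): top of the white roller (20 mm across, 14 mm wide) at the lever's end, 68 mm above the bench when the lever is at rest, 40 mm in -x and 17.5 mm in -y from the counter's origin; free bench under it apart from the foot, 6 mm (bolt heads 8 mm) high
- lever (a joint): lever of the switch, 52 mm from pivot to roller, springs back by itself: 0 rad at rest (level), grows as the roller is pressed down; clicks at 0.4 rad (roller 20 mm down, about 3 N), stops at 0.6 rad (roller 29 mm down, 4 N)
- red_tape: roll of red insulating tape lying flat, 56 mm across, 18 mm high; loose, a bystander
- cutters: red-handled side cutters lying flat, 52 x 128 x 14 mm; loose, a bystander
- bottle: white cleaner bottle with a red spout, 52 mm across, 150 mm high; loose, a bystander
- driver: yellow-handled screwdriver, 156 mm long, 20 mm thick; loose, a bystander
There are look-alikes about, which are no part of the job. What is shaped like the panel_a but orange or purple is not meant.

How it is judged:
On the way, in this order (a step that is already met when the one before it is completed fails the run):
1. the fingers press the warped board's high corner down onto the plate (the hole at that corner less than 6.5 mm above the plate's top) (contact force between the fingers and panel_b above 0.3 N and z of panel_b_left in the frame of plate_top below 0.0065 m and x of panel_b in the frame of plate_top between -0.03 and 0.03 m), for 0.15 s.
2. the warped board lies in the reject tray (x of panel_b in the frame of reject_tray between -0.075 and 0.075 m and y of panel_b in the frame of reject_tray between -0.17 and 0.17 m and z of panel_b in the frame of reject_tray below 0.014 m and angle between panel_b's own z axis and vertical below 0.15 rad), for 0.2 s.
3. the roller lever is pressed until it clicks (0.4 rad) (value of joint lever above 0.4 rad), for 0.05 s.
At the end, for the whole second after the job is handed in: panel_b at rest in the tray: origin inside its outline, under 14 mm above its underside, tilt under 0.15 rad; panel_a and panel_c at rest flat on the plate (tilt under 0.05 rad), within 30 mm of their starts; lever back under 0.06 rad (all of step 2 and linear speed of each of panel_b, panel_a, panel_c below 0.02 m/s and z of panel_a in the frame of plate_top between -0.003 and 0.004 m and angle between each of panel_a, panel_c's own z axis and vertical below 0.05 rad and distance of each of panel_a, panel_c from where it was at the start of the episode below 0.03 m and z of panel_c in the frame of plate_top between -0.003 and 0.004 m and value of joint lever below 0.06 rad); the robot touches nothing.
It fails at once if the warped board is picked up: more than 30 mm above the plate's top (z of panel_b in the frame of plate_top above 0.03 m).
It fails at once if a sound board is moved by more than 30 mm (distance of any of panel_a, panel_c from where it was at the start of the episode above 0.03 m).
It fails at once if a bystander is moved by more than 30 mm (distance of any of red_tape, cutters, bottle, driver from where it was at the start of the episode above 0.03 m).
It also fails if it takes over 72 s, if anything falls off the work surface, if the arm or the gripper's body presses on something with over 40 N, if the wrist force passes 120 N, or if a joint passes its speed limit or range.

ROBOT

A 6-joint arm with a two-finger parallel gripper is mounted at the origin on a cart in front of the work surface, level with it; the furniture and walls round the work are solid. World frame = base frame: x ahead of the robot, y to its left, z up, the work surface at z = 0. Lengths are in m, angles in rad, forces in N, time in s.
With the tool pointing down it reaches from about 0.15 to 0.775 m from the base axis. Payload 6.1 kg.
Tool frame: the origin (TCP) lies at the very end of the fingers, on their centre line; the grasp point (between the pads) lies 19 mm behind it; z points along the fingers, y is the line along which they close (so a half turn about z gives the same grasp; the last joint's range is limited). The gripper opens to 85 mm and grips with 20 to 120 N. Pads are 22 mm wide; open, the fingers measure 114 mm over their backs; the gripper's body (76 mm by 85 mm) begins 54 mm behind the grasp point. The pads swing forward as they close: fully open they stand 13 mm farther back than shut.
Start: joints at [-1.228, 0.126, -0.04, 1.405, 0, 1.571], TCP at [0.176, -0.494, 0.231] pointing down, gripper open.
Joint ranges: [-2.72, 2.72], [-0.95, 1.95], [-1.27, 1.35], [-1.78, 2.02], [-1.46, 1.47], [-3.14, 3.14]. Speed limits (rad/s): [2.39, 2.39, 3.01, 3.14, 3.14, 3.14].

INTERFACE

Orientations are given as a unit quaternion [x, y, z, w].
In Python, from cell import r, viewer, job gives the robot as it stands.
- The arm moves only by the shell command python3 -m jog 'ROWS'. ROWS is a JSON object of lists of equal length, an entry for each row: "delta_rot": the turn, a rotation vector about the tool's x, y, z each as a share of 0.08 rad, from -1 to 1, a list of three; "linear": the shift along the tool's x, y, z each as a share of 20 mm, from -1 to 1, a list of three; "claw": the opening, from -1 (shut) to 1 (fully open), so that 0 is half open. In form: {"delta_rot": [[rx, ry, rz], ...], "linear": [[tx, ty, tz], ...], "claw": [claw, ...]}. A call has 1 to 12 rows; each row shifts and turns the commanded pose from where the row before left it, along the tool's axes as they then stand; what a row does not reach is not made up. A row lasts 1/12 s, in which the tool goes at most 41.7 mm and 7.16 degrees, less where a joint would pass 70% of its speed; a pose out of reach is approached as far as the arm can. A call with a number of a shift or a turn outside -1 to 1 is refused whole. A call with a gripper value outside its range is refused whole. The fingers move at their own pace and stop on an object; the grip force is fixed at half the most. Time passes only in rows, so rows that do not move let the fingers close. It gives the time, the measured TCP pose, the force, the opening and the grip force at its end, in the units of the state.
- r.sense(): the state, without advancing time (a new reading comes with each control period).
- viewer.grab_frame(name): name is "scene" or "top" or "wrist"; returns the picture (400x640x3 uint8, blue, green, red); there is no depth.
- viewer.get_calibration(name): a dict with "fx", "fy", "cx", "cy" (pixels), "origin" and "orientation" of the camera in the world. Camera axes: x right, y down, z forward; pixel columns grow to the right and rows downward; lengths in m; the calibration is good to about 2 mm. A picture is of the moment at which its call begins: read the wrist's pose just before it. get_calibration takes no time and is no camera call; for the wrist camera it gives the pose at the moment of the call.
- job.finish_job(): hands the job in; it is judged then, once.
The state is a dict: "clock": time; "q": joint angles; "dq": joint speeds; "effort": joint torques, N m; "ee_pos": TCP position; "ee_rot": TCP orientation; "contact_force": force on the tool from outside, world axes, zero at the start; "moment": the same for the moment, N m; "grip_width": finger opening in m; "finger_force": force on a finger pad.
Only numpy, scipy, OpenCV 4.12 (cv2) and the standard library are available. Lean on these libraries where they do the work, as an engineer would, in place of code of your own. Each camera call takes 0.05 s, during which the arm holds its last target. There are 200 camera calls.

## Working session

There is one attempt and no reset: what is moved stays moved. The work goes in short steps, Python scripts to look and compute and a shell command to move; the robot and the scene stay as the last step left them, time stands still between calls to the robot, and variables do not carry over. Pictures are saved under pics/ and viewed, at most 10 in all, crops included, and the job is handed in when it is done.

```bash
ls; mkdir -p pics
python3 - <<'E'
from cell import r,viewer
import cv2
for n in("top","scene"):
    cv2.imwrite(f"pics/{n}0.png",viewer.grab_frame(n)); print(viewer.get_calibration(n))
s=r.sense();print(s)
E
```

```text
pics
{'fx': 503.2385267102507, 'fy': 503.2385267102507, 'cx': 314.5584206401679, 'cy': 200.96031831658203, 'origin': array([0.34597523, 0.02852838, 1.37479017]), 'orientation': array([-0.69694954,  0.71405584, -0.05254892,  0.04030145])}
{'fx': 369.70018255578077, 'fy': 369.70018255578077, 'cx': 316.2096648470414, 'cy': 194.87191146465267, 'origin': array([-0.20029215,  0.43724626,  0.90150622]), 'orientation': array([-0.45891788,  0.80029652, -0.33557436,  0.19055106])}
{'clock': 0.1, 'q': array([-1.22800455e+00,  1.26332698e-01, -4.04877310e-02,  1.40539989e+00,
        1.04136962e-05,  1.57078487e+00]), 'dq': array([-0.00105384, -0.00026024,  0.00150536, -0.00323747,  0.00015398,
        0.0002556 ]), 'effort': array([-1.58197880e-03, -4.36903203e+01,  3.53605735e+01,  1.37202177e-02,
       -5.24178017e-05,  1.86854231e-05]), 'ee_pos': array([ 0.17634394, -0.49411601,  0.23060834]), 'ee_rot': array([ 9.85346420e-01,  1.70563551e-01, -1.16301703e-04, -7.02450597e-04]), 'contact_force': array([ 0.74587553, -0.23911356, -0.96414111]), 'moment': array([0.01569677, 0.00873726, 0.00317535]), 'finger_force': 0.0, 'grip_width': 0.08544798446472757}
```

View pics/top0.png

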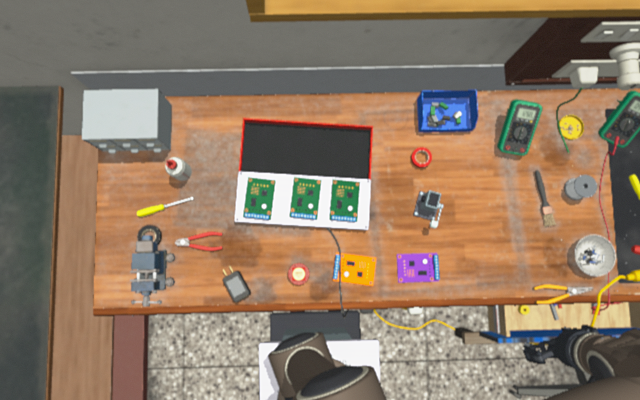

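View pics/scene0.png

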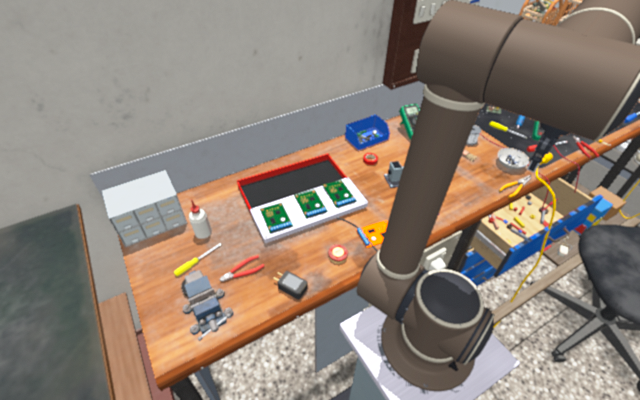

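The top view shows the plate at about (235–370, 172–230), with the three boards at (259,199), (305,199) and (346,199) and their blue blocks towards the robot. The counter is at (428,207) and its white roller at about (433,225). The scene view agrees. Next I'll measure.

```bash
cat > h.py <<'E'
import numpy as np,cv2
from scipy.spatial.transform import Rotation as R
from cell import r,viewer
def cast(c,uv,z):
    uv=np.atleast_2d(uv).astype(float)
    d=np.c_[(uv[:,0]-c['cx'])/c['fx'],(uv[:,1]-c['cy'])/c['fy'],np.ones(len(uv))]
    d=R.from_quat(c['orientation']).apply(d); o=c['origin']
    return o+d*((z-o[2])/d[:,2])[:,None]
def proj(c,P):
    p=R.from_quat(c['orientation']).inv().apply(np.atleast_2d(P)-c['origin'])
    return np.c_[p[:,0]/p[:,2]*c['fx']+c['cx'],p[:,1]/p[:,2]*c['fy']+c['cy']]
def tool(d):  # world shift -> tool axes in 20mm units
    return R.from_quat(r.sense()['ee_rot']).inv().apply(d)/.02
E
python3 - <<'E'
from h import *
im=cv2.imread("pics/top0.png");c=viewer.get_calibration("top")
h=cv2.cvtColor(im,cv2.COLOR_BGR2HSV)
np.set_printoptions(precision=4,suppress=True)
roi=np.zeros(im.shape[:2],np.uint8);roi[110:240,225:380]=255
g=cv2.inRange(h,(45,80,30),(85,255,200))&roi
n,l,st,ce=cv2.connectedComponentsWithStats(cv2.morphologyEx(g,cv2.MORPH_CLOSE,np.ones((5,5))))
for i in range(1,n):
    if st[i,4]>300:
        ct=max(cv2.findContours((l==i).astype(np.uint8),0,2)[0],key=cv2.contourArea)
        q=cv2.minAreaRect(ct);P=cast(c,cv2.boxPoints(q),.034)
        print("board",st[i],cast(c,[q[0]],.034)[0],"\n",P[:,:2])
w=cv2.inRange(h,(0,0,200),(180,40,255))&roi
ct=np.vstack([k for k in cv2.findContours(w,0,2)[0] if cv2.contourArea(k)>30])
q=cv2.minAreaRect(ct);print("plate",cast(c,[q[0]],.03)[0],"\n",cast(c,cv2.boxPoints(q),.03)[:,:2])
cv2.imwrite("pics/crop.png",np.hstack([cv2.resize(im[165:235,230:375],None,fx=3.5,fy=3.5,interpolation=2),cv2.resize(im[180:240,405:455],(204,245),interpolation=2)]))
for z in(.068,):print("roller",cast(c,[433,225],z))
E
```

```text
board [244 179  30  38 832] [0.5379 0.1518 0.034 ] 
 [[0.4956 0.1933]
 [0.5912 0.1808]
 [0.5806 0.1099]
 [0.4851 0.1231]]
board [291 178  29  36 811] [0.5376 0.0281 0.034 ] 
 [[ 0.4966  0.0691]
 [ 0.5883  0.0578]
 [ 0.5791 -0.0132]
 [ 0.4874 -0.0012]]
board [330 181  29  38 837] [ 0.5237 -0.0769  0.034 ] 
 [[ 0.476  -0.0364]
 [ 0.5787 -0.0467]
 [ 0.5719 -0.1177]
 [ 0.4693 -0.1067]]
plate [0.5266 0.0357 0.03  ] 
 [[ 0.4742  0.2208]
 [ 0.6107  0.2119]
 [ 0.5798 -0.1521]
 [ 0.4435 -0.1384]]
roller [[ 0.4479 -0.3042  0.068 ]]
```

View pics/crop.png

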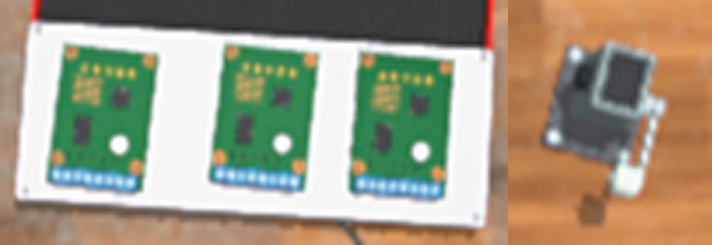

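The crop shows the board holes clearly, e.g. (231,51) and (311,60) on the middle board, and the roller at (627,180). I'll rotate the tool to the plate's yaw and shut the gripper, then work out the hole positions.

```bash
python3 -m jog '{"delta_rot":[[0,0,0.89],[0,0,0.89],[0,0,0.89],[0,0,0.89],[0,0,0.89],[0,0,0.89],[0,0,0]],"linear":[[0,0,0],[0,0,0],[0,0,0],[0,0,0],[0,0,0],[0,0,0],[0,0,0]],"claw":[-1,-1,-1,-1,-1,-1,-1]}'
cat >> h.py <<'E'
c=viewer.get_calibration("top")
np.set_printoptions(precision=4,suppress=True)
H={k:cast(c,np.array(v)/3.5+[230,165],.034)[:,:2] for k,v in dict(L=[(70,51),(148,60)],M=[(231,51),(311,60)],Rr=[(367,60),(445,67)]).items()}
roller=cast(c,[434.2,224.1],.068)[0]
E
python3 - <<'E'
from h import *
s=r.sense();p=s['ee_pos'];x=R.from_quat(s['ee_rot']).as_matrix();print(p,"\n",x)
for k,v in H.items():print(k,v,np.linalg.norm(v[0]-v[1]),np.linalg.norm(v[0]))
print("roller",roller,np.linalg.norm(roller[:2]))
print(tool(np.r_[H['M'][0],.1]-p))
E
```

```text
clock: 0.68
ee_pos: [0.1764, -0.4942, 0.2309]
ee_rot: [0.999, -0.043, -0.0, -0.0]
contact_force: [-0.4, 0.2, -0.8]
grip_width: 0.0004
finger_force: 0.0
[ 0.1764 -0.4942  0.2309] 
 [[ 0.9963 -0.086  -0.0003]
 [-0.086  -0.9963  0.0009]
 [-0.0003 -0.0008 -1.    ]]
L [[0.5851 0.1757]
 [0.5767 0.1157]] 0.060513851603893144 0.6109293325963965
M [[ 0.5823  0.0517]
 [ 0.5739 -0.0099]] 0.0621388932826578 0.5846246085400054
Rr [[ 0.5729 -0.0532]
 [ 0.5661 -0.1133]] 0.06050044403118683 0.5753845425915867
roller [ 0.4502 -0.3075  0.068 ] 0.5451542251898679
[ 17.8766 -28.9335   6.5607]
```

```bash
for i in 1 2; do python3 -m jog '{"delta_rot":[[0,0,0],[0,0,0],[0,0,0],[0,0,0],[0,0,0],[0,0,0],[0,0,0],[0,0,0],[0,0,0],[0,0,0],[0,0,0],[0,0,0]],"linear":[[0.6,-0.965,0],[0.6,-0.965,0],[0.6,-0.965,0],[0.6,-0.965,0],[0.6,-0.965,0],[0.6,-0.965,0],[0.6,-0.965,0],[0.6,-0.965,0],[0.6,-0.965,0],[0.6,-0.965,0],[0.6,-0.965,0],[0.6,-0.965,0]],"claw":[-1,-1,-1,-1,-1,-1,-1,-1,-1,-1,-1,-1]}'; done; python3 -m jog '{"delta_rot":[[0,0,0],[0,0,0],[0,0,0],[0,0,0],[0,0,0],[0,0,0],[0,0,0]],"linear":[[0.6,-0.965,0],[0.6,-0.965,0],[0.6,-0.965,0],[0.6,-0.965,0],[0.6,-0.965,0],[0.5,-0.965,0],[0,0,0]],"claw":[-1,-1,-1,-1,-1,-1,-1]}'
python3 - <<'E'
from h import *
print(viewer.get_calibration("wrist"));cv2.imwrite("pics/w1.png",viewer.grab_frame("wrist"))
print(tool(np.r_[H['M'][0],.1]-r.sense()['ee_pos']))
E
```

```text
clock: 1.68
ee_pos: [0.3399, -0.2747, 0.2311]
ee_rot: [0.999, -0.041, -0.0, -0.0]
contact_force: [0.1, -0.5, 0.3]
grip_width: 0.0
finger_force: 0.0
clock: 2.68
ee_pos: [0.5029, -0.0561, 0.2311]
ee_rot: [0.999, -0.041, -0.0, 0.0]
contact_force: [-0.4, -0.5, 0.5]
grip_width: -0.0
finger_force: 0.0
clock: 3.27
ee_pos: [0.5783, 0.0069, 0.2319]
ee_rot: [1.0, -0.002, -0.0, -0.019]
contact_force: [-0.8, 0.1, -0.9]
grip_width: -0.0003
finger_force: 0.0
{'fx': 312.4458460272387, 'fy': 312.4458460272387, 'cx': 317.44991206065794, 'cy': 197.6214512951341, 'origin': array([0.6513, 0.0014, 0.3737]), 'orientation': array([ 0.7001, -0.6996, -0.1138,  0.0866])}
[ 0.2459 -2.0238  6.6859]
```

View pics/w1.png

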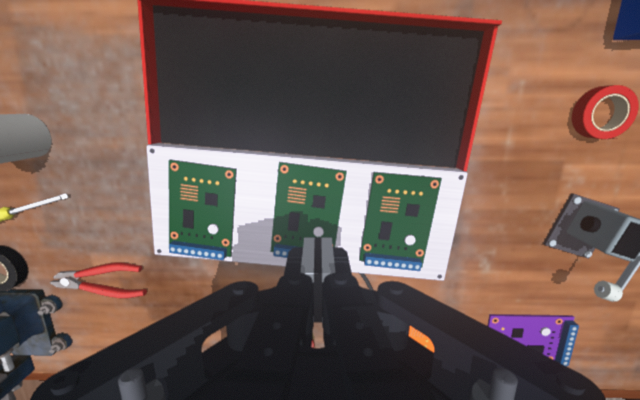

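The wrist view shows the plate, all the boards and the roller at (608,290). The tool has stopped short and tilted, so a joint is probably at its limit. I'll check.

Run:
```python
from h import *
s=r.sense();print(s['q'],s['ee_pos'],s['ee_rot'])
c=viewer.get_calibration("wrist")
for n,uv in dict(L=[(173,167),(231,173)],M=[(282,168),(341,177)],Rr=[(378,179),(435,184)]).items():
    P=cast(c,uv,.034);print(n,P[:,:2],np.linalg.norm(P[0]-P[1]))
```

```text
[-0.0087  0.2275  0.0841  1.4289  0.0379  3.139 ] [0.5773 0.0062 0.2321] [ 0.9998 -0.003  -0.0006 -0.0189]
L [[0.5859 0.1759]
 [0.5791 0.1107]] 0.06557815620022231
M [[ 0.5849  0.053 ]
 [ 0.5748 -0.0124]] 0.06616155590086702
Rr [[ 0.5727 -0.0532]
 [ 0.5672 -0.116 ]] 0.06301281985919098
```

Joint 6 is at its limit. I'll turn the tool about half a turn back, which gives the same grasp and puts q6 near 0.

```bash
for i in 1 2 3; do python3 -m jog '{"delta_rot":[[0,0,-1],[0,0,-1],[0,0,-1],[0,0,-1],[0,0,-1],[0,0,-1],[0,0,-1],[0,0,-1],[0,0,-1],[0,0,-1],[0,0,-1],[0,0,-1]],"linear":[[0,0,0],[0,0,0],[0,0,0],[0,0,0],[0,0,0],[0,0,0],[0,0,0],[0,0,0],[0,0,0],[0,0,0],[0,0,0],[0,0,0]],"claw":[-1,-1,-1,-1,-1,-1,-1,-1,-1,-1,-1,-1]}' | grep rot; done
cat >> h.py <<'E'
def status(P=None,yaw=np.pi-.085):
    s=r.sense();M=R.from_quat(s['ee_rot'])
    T=R.from_euler('z',yaw)*R.from_euler('x',np.pi)
    print("pos",s['ee_pos'],"F",s['contact_force'],"rot units",(M.inv()*T).as_rotvec()/.08,"q6",s['q'][5],"t",s['clock'])
    if P is not None: print("lin units (yaw-aligned)",T.inv().apply(np.array(P)-s['ee_pos'])/.02)
HM=np.array([.5835,.0523])
E
python3 - <<'E'
from h import *
status([*HM,.1])
E
```

```text
ee_rot: [0.888, 0.46, 0.009, -0.017]
ee_rot: [0.575, 0.818, 0.015, -0.011]
ee_rot: [0.133, 0.991, 0.019, -0.003]
pos [0.5762 0.005  0.2329] F [ 0.1605 -0.715   0.8858] rot units [ 0.4627 -0.0858 -2.2613] q6 0.2553622338738257 t 6.3167
lin units (yaw-aligned) [-0.1654  2.3862  6.6475]
```

```bash
python3 -m jog '{"delta_rot":[[0.15,-0.03,-0.75],[0.15,-0.03,-0.75],[0.15,-0.03,-0.75],[0,0,0],[0,0,0],[0,0,0],[0,0,0],[0,0,0],[0,0,0],[0,0,0],[0,0,0]],"linear":[[0,0,0],[0,0,0],[0,0,0],[0,0.8,1],[-0.1,0.8,1],[0,0.8,1],[0,0,1],[0,0,1],[0,0,1],[0,0,0.6],[0,0,0]],"claw":[-1,-1,-1,-1,-1,-1,-1,-1,-1,-1,-1]}'
python3 - <<'E'
from h import *
status([*HM,.05])
cv2.imwrite("pics/w2.png",viewer.grab_frame("wrist"))
E
```

```text
clock: 7.23
ee_pos: [0.5808, 0.0527, 0.0979]
ee_rot: [0.045, 0.999, 0.0, -0.002]
contact_force: [-0.5, -0.3, -0.5]
grip_width: 0.0
finger_force: 0.0
pos [0.5808 0.0527 0.0979] F [-0.4529 -0.2572 -0.4744] rot units [ 0.0009 -0.0593 -0.0602] q6 0.17988427668145202 t 7.2333
lin units (yaw-aligned) [-0.1365 -0.0098  2.3947]
```

View pics/w2.png

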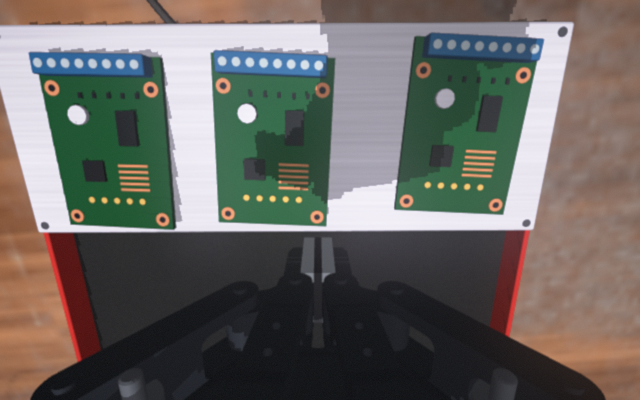

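In this view the robot side is up and +y is to the right. The leftmost board, which is the robot's right-hand one, casts a shadow along its +y edge by the hole at (162,220), so its left corner is probably the high one. I'll press there first.

```bash
python3 -m jog '{"delta_rot":[[0,-0.06,-0.06],[0,0,0],[0,0,0],[0,0,0],[0,0,0],[0,0,0],[0,0,0],[0,0,0]],"linear":[[-0.2,-0.9,0],[0,-0.9,0],[0,-0.9,0],[0,-0.9,0],[0,-0.9,0.5],[0,-0.7,1],[0,0,1],[0,0,0]],"claw":[-1,-1,-1,-1,-1,-1,-1,-1]}'
python3 - <<'E'
from h import *
status([.575,-.051,.034])
E
```

```text
clock: 7.95
ee_pos: [0.5767, -0.0515, 0.0487]
ee_rot: [0.043, 0.999, 0.001, 0.001]
contact_force: [0.8, 0.1, -0.7]
grip_width: -0.0001
finger_force: 0.0
pos [ 0.5767 -0.0515  0.0487] F [ 0.7593  0.0784 -0.6509] rot units [ 0.0155  0.0209 -0.024 ] q6 -0.002839586278808191 t 7.95
lin units (yaw-aligned) [0.0888 0.0195 0.7369]
```

```bash
for i in 1 2 3 4 5; do python3 -m jog '{"delta_rot":[[0,0,0],[0,0,0]],"linear":[[0,0,0.15],[0,0,0]],"claw":[-1,-1]}' | grep -E "pos|force"|grep -v finger; done
```

```text
ee_pos: [0.5792, -0.0504, 0.0491]
contact_force: [0.0, 0.6, -1.3]
ee_pos: [0.5793, -0.0501, 0.0458]
contact_force: [-0.3, 0.9, -0.4]
ee_pos: [0.5788, -0.0502, 0.0419]
contact_force: [-0.2, -0.4, 0.2]
ee_pos: [0.5786, -0.0503, 0.0385]
contact_force: [0.3, -0.7, 0.2]
ee_pos: [0.5786, -0.0504, 0.0353]
contact_force: [-0.3, 0.0, 0.6]
```

```bash
for i in 1 2 3; do python3 -m jog '{"delta_rot":[[0,0,0],[0,0,0]],"linear":[[0,0,0.08],[0,0,0]],"claw":[-1,-1]}' | grep -E "pos|force"|grep -v finger
python3 - <<'E'
from h import *
import time
print(r.sense()['contact_force'],r.sense()['effort'][:4])
E
done
python3 - <<'E'
from h import *
cv2.imwrite("pics/w3.png",viewer.grab_frame("wrist"))
E
```

```text
ee_pos: [0.5788, -0.0504, 0.0344]
contact_force: [-0.6, 0.9, 1.0]
[-0.6233  0.9401  1.0496] [ -0.1759 -50.2278  31.9918  -0.4586]
ee_pos: [0.5789, -0.0504, 0.0342]
contact_force: [-3.9, 0.8, 11.3]
[-3.8778  0.8326 11.3177] [ -0.2478 -45.8892  30.6691  -1.9316]
ee_pos: [0.5789, -0.0504, 0.034]
contact_force: [-8.7, 0.9, 22.3]
[-8.6637  0.8531 22.2714] [ -0.2603 -40.6071  28.9853  -3.7308]
```

View pics/w3.png

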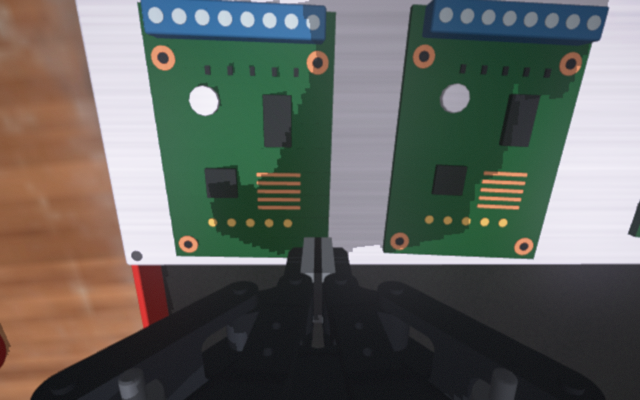

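The fingertips are hard down at z = 34 mm, so the board is flat on the plate under them. To confirm that it rocks back, I'll lift off, step aside and look.

```bash
python3 -m jog '{"delta_rot":[[0,0,0],[0,0,0],[0,0,0],[0,0,0],[0,0,0]],"linear":[[0,0,-0.5],[0,0,-1],[0,1,-1],[0,1,0],[0,0,0]],"claw":[-1,-1,-1,-1,-1]}'
python3 - <<'E'
from h import *
im=viewer.grab_frame("wrist")
cv2.imwrite("pics/w4.png",im)
E
```

```text
clock: 9.75
ee_pos: [0.5832, -0.0084, 0.0827]
ee_rot: [0.042, 0.999, 0.001, 0.004]
contact_force: [1.0, -0.2, 0.4]
grip_width: 0.0001
finger_force: 0.0
```

View pics/w4.png

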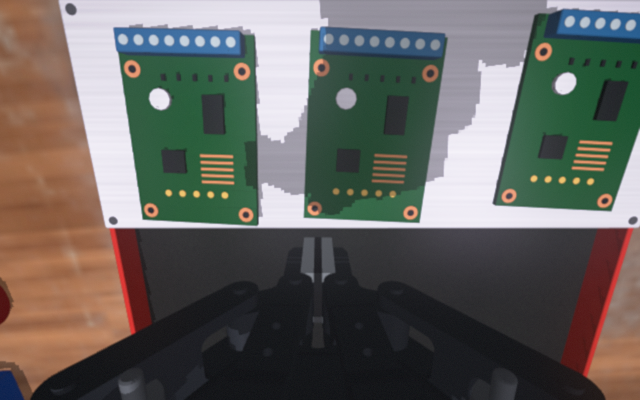

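The leftmost board has its holes at (132,68), (242,71), (151,210) and (246,214), the middle one at (321,67), (430,73), (314,208) and (410,212). I'll compare their diagonals to see which corner stands up.

Run:
```python
from h import *
im=cv2.imread("pics/w4.png");h=cv2.cvtColor(im,cv2.COLOR_BGR2HSV)
m=cv2.inRange(h,(3,110,120),(16,255,255))
c=viewer.get_calibration("wrist")
def ref(u,v):
    s=np.s_[v-11:v+12,u-11:u+12];y,x=np.nonzero(m[s]);return [(x.min()+x.max())/2+u-11,(y.min()+y.max())/2+v-11]
for n,q in dict(Rr=[(132,68),(242,71),(151,210),(246,214)],M=[(321,67),(430,73),(314,208),(410,212)]).items():
    q=np.array([ref(*a) for a in q]);P=cast(c,q,.034)[:,:2];d=lambda i,j:np.linalg.norm(P[i]-P[j])*1e3
    print(n,q.tolist(),"\nnear",d(0,1),"far",d(2,3),"right",d(0,2),"left",d(1,3),"diag",d(0,3),d(1,2));print(P)
```

```text
Rr [[131.5, 68.0], [241.5, 71.0], [150.5, 209.5], [245.5, 214.5]] 
near 61.694849085643476 far 60.5023813027722 right 83.90791673845739 left 85.78375123558506 diag 104.96218030187684 104.13522365524699
[[ 0.4843 -0.1058]
 [ 0.491  -0.0445]
 [ 0.5677 -0.1149]
 [ 0.5762 -0.055 ]]
M [[321.0, 67.0], [430.0, 73.0], [314.0, 208.0], [410.0, 212.0]] 
near 61.62501456816861 far 61.5178604284812 right 83.53405680801009 left 83.11522294249357 diag 103.44005537029682 103.76963064403898
[[ 0.4927  0.0003]
 [ 0.5009  0.0614]
 [ 0.5755 -0.0108]
 [ 0.5833  0.0502]]
```

On the rightmost board the left side measures long and the far side short, while the middle board measures square. So the rightmost board is the warped one, and its far-left corner has already been rocked down. I'll go behind its terminal block with the fingers half open.

```bash
python3 -m jog '{"delta_rot":[[0,0,0],[0,0,0],[0,0,0],[0,0,0],[0,0,0],[0,0,0],[0,0,0],[0,0,0]],"linear":[[0.95,-0.55,0],[0.95,-0.55,0],[0.95,-0.55,0],[0.95,-0.55,0],[0.95,-0.55,0],[0.95,-0.55,0],[0.95,-0.4,0],[0,0,0]],"claw":[0,0,0,0,0,0,0,0]}'
python3 - <<'E'
from h import *
status([.447,-.0714,.034])
E
```

```text
clock: 10.47
ee_pos: [0.439, -0.0742, 0.0794]
ee_rot: [0.044, 0.999, 0.0, 0.001]
contact_force: [-1.3, 0.3, -0.8]
grip_width: 0.0427
finger_force: 0.0
pos [ 0.439  -0.0742  0.0794] F [-1.2631  0.2657 -0.786 ] rot units [ 0.0094  0.0205 -0.0327] q6 -0.080375137559505 t 10.4667
lin units (yaw-aligned) [-0.3881  0.1726  2.269 ]
```

```bash
python3 -m jog '{"delta_rot":[[0,0,0],[0,0,0],[0,0,0],[0,0,0],[0,0,0]],"linear":[[-0.1,0.15,0.7],[0,0,0.7],[0,0,0.5],[0,0,0.35],[0,0,0]],"claw":[0,0,0,0,0]}'
python3 - <<'E'
from h import *
status([.584,-.083,.034])
E
```

```text
clock: 10.88
ee_pos: [0.4444, -0.0701, 0.0335]
ee_rot: [0.043, 0.999, 0.001, 0.001]
contact_force: [0.7, -0.7, -0.3]
grip_width: 0.0425
finger_force: 0.0
pos [ 0.4444 -0.0701  0.0335] F [ 0.702  -0.7077 -0.3039] rot units [ 0.0191  0.0271 -0.008 ] q6 -0.07197610388274446 t 10.8833
lin units (yaw-aligned) [-7.0078 -0.0486 -0.0248]
```

```bash
python3 -m jog '{"delta_rot":[[0,0,0],[0,0,0],[0,0,0],[0,0,0],[0,0,0],[0,0,0],[0,0,0],[0,0,0],[0,0,0],[0,0,0],[0,0,0],[0,0,0]],"linear":[[-0.2,0,-0.02],[-0.2,0,0],[-0.2,0,0],[-0.25,0,0],[-0.3,0,0],[-0.3,0,0],[-0.3,0,0],[-0.3,0,0],[-0.3,0,0],[-0.3,0,0],[-0.3,0,0],[0,0,0]],"claw":[0,0,0,0,0,0,0,0,0,0,0,0]}'
python3 - <<'E'
from h import *
status([.584,-.083,.034])
cv2.imwrite("pics/w5.png",np.vstack([viewer.grab_frame("wrist")[:,:],viewer.grab_frame("top")[100:290,:]]))
E
```

```text
clock: 11.88
ee_pos: [0.506, -0.0753, 0.0361]
ee_rot: [0.043, 0.999, 0.001, 0.003]
contact_force: [-0.0, 1.0, 0.6]
grip_width: 0.0425
finger_force: 0.0
pos [ 0.506  -0.0753  0.0361] F [-0.014   0.9987  0.6234] rot units [ 0.0177  0.0843 -0.0045] q6 -0.06350547384702061 t 11.8833
lin units (yaw-aligned) [-3.9196 -0.0506  0.1032]
```

View pics/w5.png

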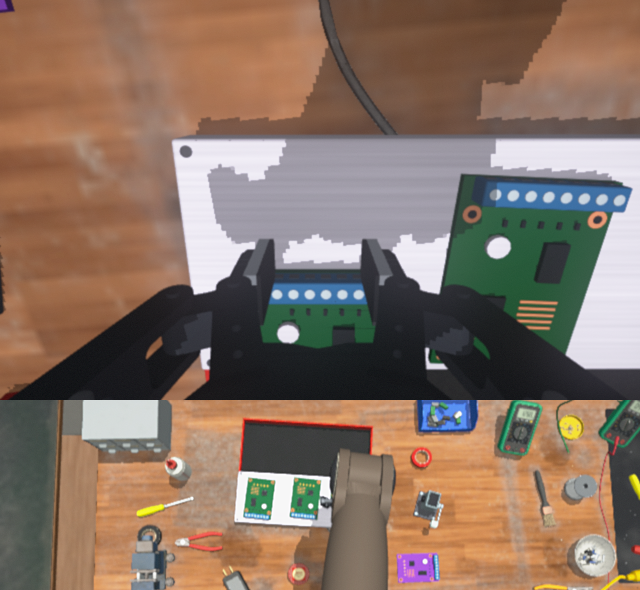

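The board is being pushed squarely between the fingertips, and the neighbouring board is untouched. I'll carry on over the edge.

```bash
python3 -m jog '{"delta_rot":[[0,0,0],[0,0,0],[0,0,0],[0,0,0],[0,0,0],[0,0,0],[0,0,0],[0,0,0],[0,0,0],[0,0,0],[0,0,0],[0,0,0]],"linear":[[-0.35,0,0.05],[-0.35,0,0.05],[-0.35,0,0],[-0.35,0,0],[-0.35,0,0],[-0.35,0,0],[-0.35,0,0],[-0.35,0,0],[-0.35,0,0],[-0.35,0,0],[-0.35,0,0],[-0.35,0,0]],"claw":[0,0,0,0,0,0,0,0,0,0,0,0]}';python3 -m jog '{"delta_rot":[[0,0,0],[0,0,0],[0,0,0]],"linear":[[-0.1,0,0],[0,0,0],[0,0,0]],"claw":[0,0,0]}'
python3 - <<'E'
from h import *
status([.590,-.083,.034])
E
```

```text
clock: 12.98
ee_pos: [0.589, -0.0825, 0.0345]
ee_rot: [0.043, 0.999, 0.001, 0.003]
contact_force: [-0.2, 0.3, 0.2]
grip_width: 0.0431
finger_force: 0.0
clock: 13.23
ee_pos: [0.59, -0.0825, 0.0343]
ee_rot: [0.043, 0.999, 0.001, 0.003]
contact_force: [-0.2, 0.3, -0.3]
grip_width: 0.0424
finger_force: 0.0
pos [ 0.59   -0.0825  0.0343] F [-0.2025  0.3363 -0.3059] rot units [ 0.0174  0.0633 -0.0058] q6 -0.054344173118297985 t 13.2333
lin units (yaw-aligned) [-0.002  -0.0232  0.0169]
```

```bash
python3 -m jog '{"delta_rot":[[0,0,0],[0,0,0],[0,0,0],[0,0,0],[0,0,0],[0,0,0]],"linear":[[0.2,0,-1],[0.8,0,-1],[0.8,0,-1],[0.8,0,-1],[0.8,0,-1],[0.6,0,0]],"claw":[0,0,-1,-1,-1,-1]}'; python3 -m jog '{"delta_rot":[[0,0,0],[0,0,0],[0,0,0],[0,0,0],[0,0,0],[0,0,0],[0,0,0],[0,0,0],[0,0,0],[0,0,0],[0,0,0],[0,0,0]],"linear":[[0,-0.9,0],[0,-0.9,0],[0,-0.9,0],[0,-0.9,0],[0,-0.9,0],[0.3,-0.9,0],[0.3,-0.9,0],[0.3,-0.9,0],[0.3,-0.9,0],[0.3,-0.9,0],[0.3,-0.9,0],[0,0,0]],"claw":[-1,-1,-1,-1,-1,-1,-1,-1,-1,-1,-1,-1]}'
python3 - <<'E'
from h import *
status([*roller[:2],.085])
w=viewer.grab_frame("wrist");cw=viewer.get_calibration("wrist");print("roller proj wrist",proj(cw,roller))
t=viewer.grab_frame("top")
cv2.imwrite("pics/w6.png",np.vstack([w,cv2.resize(t[110:240,225:465],(640,347))[:190]]))
cv2.imwrite("pics/t6.png",t)
E
```

```text
clock: 13.73
ee_pos: [0.5101, -0.0759, 0.1382]
ee_rot: [0.043, 0.999, 0.0, 0.005]
contact_force: [0.2, -0.3, -0.2]
grip_width: 0.0002
finger_force: 0.0
clock: 14.73
ee_pos: [0.4556, -0.2721, 0.1336]
ee_rot: [0.044, 0.999, 0.0, 0.003]
contact_force: [0.2, -0.5, 0.2]
grip_width: -0.0002
finger_force: 0.0
pos [ 0.4556 -0.2721  0.1336] F [ 0.1792 -0.4806  0.2259] rot units [ 0.0046  0.0634 -0.0426] q6 -0.4513686191496303 t 14.7333
lin units (yaw-aligned) [ 0.1202 -1.7856  2.4314]
roller proj wrist [[263.7581 205.4755]]
```

View pics/w6.png

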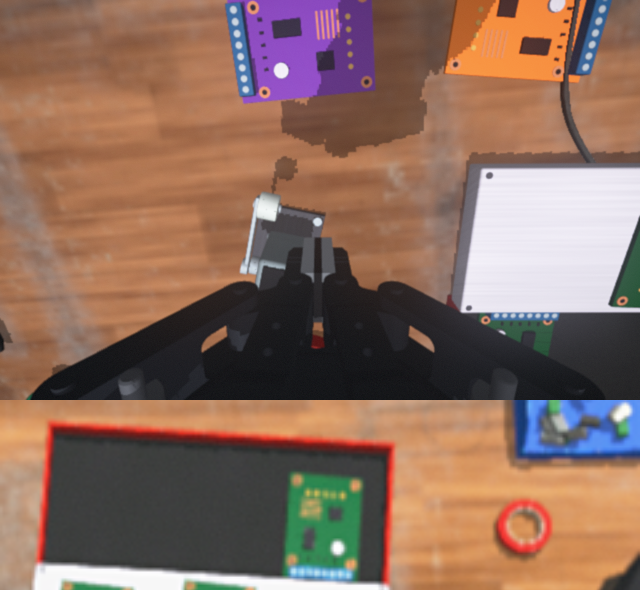

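The roller appears at (266,208) against a predicted (264,205), so its position is good. The board is in the tray, with its block close to the plate's edge. I'll check its tilt and clearance by measurement.

Run:
```python
from h import *
im=cv2.imread("pics/t6.png");h=cv2.cvtColor(im,cv2.COLOR_BGR2HSV)
roi=np.zeros(im.shape[:2],np.uint8);roi[130:182,325:368]=255
for n,m in dict(green=cv2.inRange(h,(45,80,30),(85,255,200)),blue=cv2.inRange(h,(95,90,90),(125,255,255))).items():
    y,x=np.nonzero(m&roi);ct=cv2.minAreaRect(np.c_[x,y].astype(np.float32));B=cv2.boxPoints(ct)
    print(n,ct,B.tolist())
    for z in(.008,.018,.034):print(z,cast(c,B,z)[:,:2].tolist())
# expected px of board flat in tray, rear edge at .601
u=np.array([.9963,-.086,0]);v=np.array([.086,.9963,0]);r0=np.array([.601,-.0835,0])
for t,P in dict(flat=[r0+[0,0,.018],r0+110e-3*u+[0,0,.008]],edge_plate=[[.5857,-.083,.03]],tilt=[r0-[.005,0,0]+[0,0,.044],r0+.107*u+[0,0,.008]]).items():print(t,proj(c,P))
```

```text
green ((345.79571533203125, 156.7684783935547), (28.506877899169922, 38.861671447753906), 3.5763344764709473) [[330.35797119140625, 175.27236938476562], [332.7821044921875, 136.48638916015625], [361.23345947265625, 138.26458740234375], [358.809326171875, 177.05056762695312]]
0.008 [[0.5968210394780898, -0.0428995807972742], [0.7064816170463574, -0.0528925727810899], [0.6997149368001989, -0.1321619107857216], [0.590077234621892, -0.12134346758008926]]
0.018 [[0.5949857481762161, -0.042376984435586434], [0.7038440037760219, -0.052296863572679375], [0.6971268313505902, -0.1309862344394675], [0.5882912837749669, -0.12024694342180381]]
0.034 [[0.5920492820932182, -0.04154083025688601], [0.699623822543485, -0.051343728839222516], [0.6929858626312162, -0.12910515228546096], [0.5854337624198868, -0.11849250476854711]]
blue ((344.5329895019531, 174.53807067871094), (23.226537704467773, 4.417316913604736), 4.085616588592529) [[332.7918701171875, 175.91371154785156], [333.1065673828125, 171.5076141357422], [356.27410888671875, 173.1624298095703], [355.95941162109375, 177.5685272216797]]
0.008 [[0.594873798945768, -0.049566316468268076], [0.6072109372692664, -0.050807517387843004], [0.6011370164892573, -0.11472931467681158], [0.5888033832981738, -0.11341246220714482]]
0.018 [[0.5930527544579418, -0.048994943521545126], [0.605299629194248, -0.050227063303785804], [0.5992701477212765, -0.11368118238636726], [0.5870267524723926, -0.11237396455194562]]
0.034 [[0.5901390832774199, -0.048080746806788394], [0.6022415362742183, -0.04929833676929428], [0.5962831576925074, -0.11200417072165639], [0.5841841431511423, -0.11071236830362688]]
flat [[345.2703 172.7836]
 [347.0751 134.7559]]
edge_plate [[345.6105 177.5056]]
tilt [[346.0683 172.8074]
 [347.019  135.8009]]
```

Run:
```python
from h import *
cw=viewer.get_calibration("wrist");w=cv2.imread("pics/w6.png")[:400]
h=cv2.cvtColor(w,cv2.COLOR_BGR2HSV);m=cv2.inRange(h,(3,110,120),(16,255,255))
def ref(u,v):
    s=np.s_[v-9:v+10,u-9:u+10];y,x=np.nonzero(m[s]);return [(x.min()+x.max())/2+u-9,(y.min()+y.max())/2+v-9]
q=[ref(486,320),ref(549,322)];print(q)
for z in(.008,.02,.034,.04):
    P=cast(cw,q,z);print(z,np.linalg.norm(P[0]-P[1]),P.tolist())
b=cv2.inRange(h,(95,90,90),(125,255,255))[300:340,470:570];y,x=np.nonzero(b);print("blue",x.min()+470,x.max()+470,y.min()+300,y.max()+300)
print("plate far edge px at y=-.08:",proj(cw,[[.5857,-.06,.03],[.5842,-.1,.03]]))
```

```text
[[np.float64(485.5), np.float64(319.5)], [np.float64(547.0), np.float64(322.5)]]
0.008 0.06295976468151755 [[0.6084302322979345, -0.11265090592964133, 0.008000000000000007], [0.6175083756024258, -0.05034906580517001, 0.008000000000000007]]
0.02 0.060131344027201224 [[0.598483550427181, -0.11944300993873444, 0.020000000000000018], [0.6071538648880426, -0.05994003369663875, 0.020000000000000018]]
0.034 0.056831519930498876 [[0.5868790882446353, -0.12736713128267638, 0.034], [0.5950736023879288, -0.07112949623668557, 0.034]]
0.04 0.05541730960334068 [[0.5819057473092586, -0.13076318328722292, 0.040000000000000036], [0.5898963470307371, -0.07592498018241994, 0.04000000000000001]]
blue 490 559 313 320
plate far edge px at y=-.08: [[557.465  310.0803]
 [513.5025 311.9551]]
```

The hole spacing fits z = 8 mm (63 mm against a true 62 mm), so the board lies flat in the tray. Now the lever.

```bash
python3 -m jog '{"delta_rot":[[0,0,0],[0,0,0],[0,0,0],[0,0,0],[0,0,0],[0,0,0]],"linear":[[0.1,-0.9,0],[0.1,-0.9,0],[0,0,0.8],[0,0,0.8],[0,0,0.8],[0,0,0]],"claw":[-1,-1,-1,-1,-1,-1]}'
python3 - <<'E'
from h import *
status([roller[0]-.002,roller[1],.044])
E
```

```text
clock: 15.33
ee_pos: [0.4489, -0.3035, 0.0825]
ee_rot: [0.042, 0.999, 0.002, 0.001]
contact_force: [-0.6, 1.0, -1.1]
grip_width: 0.0001
finger_force: 0.0
pos [ 0.4489 -0.3035  0.0825] F [-0.5919  0.9605 -1.1187] rot units [0.0518 0.0153 0.0067] q6 -0.512260608704424 t 15.3333
lin units (yaw-aligned) [ 0.0211 -0.2019  1.9239]
```

```bash
python3 -m jog '{"delta_rot":[[0,0,0],[0,0,0],[0,0,0],[0,0,0],[0,0,0],[0,0,0],[0,0,0]],"linear":[[0,-0.2,0.4],[0,0,0.4],[0,0,0.4],[0,0,0.4],[0,0,0.3],[0,0,0.1],[0,0,0]],"claw":[-1,-1,-1,-1,-1,-1,-1]}'
python3 - <<'E'
from h import *
status([roller[0]-.002,roller[1],.044])
E
```

```text
clock: 15.92
ee_pos: [0.4509, -0.3098, 0.0457]
ee_rot: [0.043, 0.999, 0.0, 0.004]
contact_force: [1.9, 0.4, 3.0]
grip_width: 0.0
finger_force: 1.8
pos [ 0.4509 -0.3098  0.0457] F [1.8727 0.392  2.9948] rot units [ 0.0119  0.0879 -0.0041] q6 -0.5188895950611104 t 15.9167
lin units (yaw-aligned) [0.1476 0.103  0.0846]
```

```bash
python3 -m jog '{"delta_rot":[[0,0,0],[0,0,0],[0,0,0]],"linear":[[0,0,0.18],[0,0,0],[0,0,0]],"claw":[-1,-1,-1]}'; python3 -m jog '{"delta_rot":[[0,0,0],[0,0,0],[0,0,0],[0,0,0],[0,0,0],[0,0,0],[0,0,0],[0,0,0],[0,0,0]],"linear":[[0,0,-0.6],[0,0,-0.8],[0,0,-1],[0,0,-1],[0,0,-1],[0.5,0,-1],[0,0,0],[0,0,0],[0,0,0]],"claw":[-1,-1,-1,-1,-1,-1,-1,-1,-1]}'
python3 - <<'E'
from h import *
s=r.sense();print(s['contact_force'],np.abs(s['dq']).max())
w=viewer.grab_frame("wrist");t=viewer.grab_frame("top")
cv2.imwrite("pics/w7.png",np.vstack([w,cv2.resize(t[110:240,225:465],(640,347))[:200]]))
E
```

```text
clock: 16.17
ee_pos: [0.4509, -0.3099, 0.0426]
ee_rot: [0.043, 0.999, 0.0, 0.004]
contact_force: [4.0, -0.7, 4.5]
grip_width: -0.0003
finger_force: 2.4
clock: 16.92
ee_pos: [0.4388, -0.3083, 0.1486]
ee_rot: [0.043, 0.999, 0.001, 0.002]
contact_force: [0.1, -0.5, -0.8]
grip_width: -0.0001
finger_force: 0.0
[ 0.1397 -0.5021 -0.837 ] 0.012496218393187854
```

View pics/w7.png

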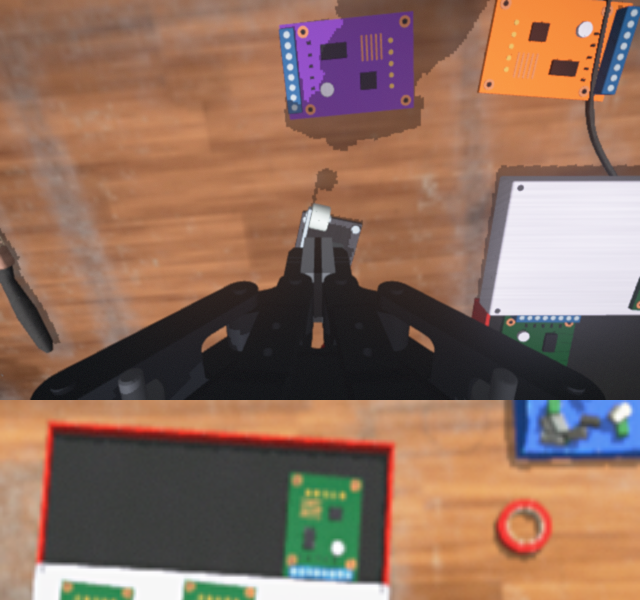

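The roller is back up at (318,217), the board lies in the tray, and the tool is clear of everything. I'm handing in.

```bash
python3 -c "
from cell import job
print(job.finish_job())"
```

```text
the job is handed in; nothing more can be done
None
```

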